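# Open the fire safe's heavy door and leave it standing square

## Task

The fire safe has been unlocked and its heavy, free-swinging door stands ajar; its knock alarm is still live. Swing the door open until it stands square to the safe's front (90 degrees open) and bring it to rest there, so that it stays put by itself for six seconds with nothing touching it. Work only on its two broad faces with a soft touch, meeting the moving door at its own speed, because a bump or shove sets off the alarm; never press on its top edge, let it swing fast, run on towards its stop or fall back shut, and leave the things around it alone.

Things in the scene. Friction and masses are not known exactly. Their poses are not given: they have to be found in the camera images.
- safe: Grey steel fire-resistant document safe, fixed to the bench: 350 wide (its y) x 280 deep (its x) x 240 high, walls 45, an open box behind the door. Origin: middle of the foot of its front, on the bench. Its front faces its own -x and lies in the plane x = 0; the hinge is at the front's +y edge, 175 mm from the origin (left seen from the robot).
- door (a joint): Angle of the safe's door in rad: 0 shut, 1.571 square to the front, stop at 2.0. Opening turns it clockwise seen from above. Nominal mass 9 kg (true one up to 35 percent off), inertia about the hinge 0.40 kg m2, bearing friction 0.0005 N m, damping 0.008 N m s/rad: left alone it coasts for half a minute. No catch, spring or slope holds it. 0.2 rad/s is a good swing, 0.6 too fast.
- door_hinge (a point): Point on the upright hinge axis, 240 mm above the bench (height of the door's top). It turns with the door: x = normal of the inner face pointing away from the door (when shut, into the safe), y = from the free end to the hinge. In it the inner face is x = 0, the outer face x = -100 mm, the free end y = -350 mm.
- door_end (a point): Top corner of the door's inner face at its free end, 350 mm from the hinge axis, 240 above the bench; axes as door_hinge. The door is a plain grey insulated slab 350 long x 100 thick x 234 high (6 to 240 above the bench), with no handle; flush keypad and pull. Push the inner face (from the gap towards the safe) to open it further.
- door_outer (a point): Top corner of the door's outer face at its free end, 100 mm from door_end, 240 above the bench; axes as door_hinge. Push the outer face to slow the opening or to close. Fingers should dip 20 to 40 mm below the top edge. Steel faces: a touch rebounds a little; the knock alarm trips at 3.5 N, which is about 10 mm/s between fingers and door 270 mm from the hinge; steady pushes need under 0.5 N.
- jar: Bystander: glass jar with steel lid, 84 diameter x 130 high, standing on the bench to the left of the safe; origin at the centre of its underside. Leave alone.
- detergent: Bystander: blue detergent bottle, 90 diameter x 210 high, standing right of the safe; origin at the centre of its underside. Leave alone.
- paint_can: Bystander: steel paint can, 110 diameter x 130 high, standing to the right; origin at the centre of its underside. Leave alone.

How it is judged:
By the outcome, as a careful person would: the job done as asked, in the order asked, and still so for the second after the job is handed in, with the robot touching nothing.
It also fails if it takes over 43 s, if anything falls off the work surface, if the arm or the gripper's body presses on something with over 40 N, if the wrist force passes 120 N, or if a joint passes its speed limit or range.

## Robot

A 6-joint arm with a two-finger parallel gripper is mounted at the origin on the work surface. World frame = base frame: x ahead of the robot, y to its left, z up, the work surface at z = 0. Lengths are in m, angles in degrees, forces in N, time in s.
With the tool pointing down it reaches from about 0.3 to 0.75 m from the base axis. Payload 8.5 kg.
Tool frame: the origin (TCP) lies between the finger pads, 19 mm behind the fingertips; this is the grasp point; z points along the fingers, y is the line along which they close (so a half turn about z gives the same grasp; the last joint's range is limited). The gripper opens to 85 mm and grips with 20 to 120 N. Pads are 22 mm wide; open, the fingers measure 114 mm over their backs; the gripper's body (76 mm by 85 mm) begins 54 mm behind the grasp point. The pads swing forward as they close: fully open they stand 13 mm farther back than shut.
Start: joints at [-84.357, 21.807, 74.336, -0, 83.858, -12.336], TCP at [0.17, -0.523, 0.25] pointing down, gripper open.
Joint ranges: [-178.18, 178.18], [-50.72, 133.34], [12.68, 142.11], [-81.47, 261.47], [9.98, 163.14], [-165.26, 165.26]. Speed limits (degrees/s): [136.94, 136.94, 180, 180, 180, 180].

## Interface

Orientations are given as a 3x3 rotation matrix whose columns are the frame's x, y, z axes.
In Python, from rig import env gives the robot as it stands. The module is installed in compiled form; this text tells all that it offers.
- The arm moves only by the tool jog_arm, never from a script. Its argument "targets" is a list of rows, each a list of 6 numbers: the shift along the tool's x, y, z in cm, then the turn, a rotation vector about the tool's x, y, z in degrees. A call has 1 to 8 rows; each row is the pose to reach, as a shift and turn from the pose commanded when the call began, along the tool's axes at that moment; what a row does not reach only later rows make up. A row lasts 1/12 s, in which the tool goes at most 41.7 mm and 7.16 degrees, less where a joint would pass 70% of its speed; a pose out of reach is approached as far as the arm can. A call with a gripper value outside its range is refused whole. "hand" is the opening, from 0 (shut) to 1 (fully open), set as the call begins (left out, the last holds). The fingers move at their own pace and stop on an object; "newtons" is the grip in N (left out, the last holds). Time passes only in rows, so rows that repeat a pose let the fingers close. It gives the time, the measured TCP pose, the force, the opening and the grip force at its end, in the units of the state.
- env.observe(): the state, without advancing time (a new reading comes with each control period).
- env.get_image(name): name is "side" or "top"; returns a dict with "frame" (480x640x3 uint8, red, green, blue), "depth" (480x640 float32, m along the optical axis (not along the pixel's ray), 0 where there is no reading), "fovy" (degrees; the focal length in pixels is half the picture's height over the tangent of half this angle, whatever the lens; pixels are square), "cx", "cy" (the principal point, pixels), "k1" (the pictures are not rectified: a ray, as slopes to the right and down, at radius r is drawn at 1 + k1 r^2 times it, then the intrinsics apply), "cam_to_world" (4x4, takes a point from camera to world coordinates). Camera axes: x right, y down, z forward; pixel columns grow to the right and rows downward; lengths in m; the calibration is good to about 2 mm. A picture is of the moment at which its call begins.
- env.close_job(): hands the job in; it is judged then, once.
Trained networks look in the newest picture that a camera, given by its name, has taken for a name from the list of things; names that differ only in an ending like _2 or _b are one class to them, and where a whole thing is asked for, a point or a joint stands for the part that bears it (a point fixed in the world has none). Each returns a list of dicts, best first, with "score" (0 to 1); they miss things now and then, are a little off and sometimes report something else, mostly with a low value. They report only what shows in the picture. A call takes as long as a camera call.
- env.regions_of(camera, target): "pixels" (480x640 bool, what is visible of it) and "point" ([row, column] in pixels, amid what is visible of it).
The state is a dict: "time_s": time; "q": joint angles; "qvel": joint speeds; "joint_efforts": joint torques, N m; "position": TCP position; "tool_rot": TCP orientation; "ft_force": force on the tool from outside, world axes, zero at the start; "wrist_torque": the same for the moment, N m; "grip_width": finger opening in m; "gripper_force": force on a finger pad.
Only numpy, scipy, OpenCV 4.12 (cv2) and the standard library are available. Lean on these libraries where they do the work, as an engineer would, in place of code of your own. Each camera call takes 0.05 s, during which the arm holds its last target. There are 200 camera calls.

## Working session

There is one attempt and no reset: what is moved stays moved. The work goes in short steps, Python scripts to look and compute and a tool call to move; the robot and the scene stay as the last step left them, time stands still between calls to the robot, and variables do not carry over. Pictures are saved under pics/ and viewed, at most 10 in all, crops included, and the job is handed in when it is done.

Besides the shell and the picture viewer there is one more tool, called after ">>>" as name(argument=value, ...) on one line, values as JSON. jog_arm: Moves the arm, as the interface text tells. Its arguments: {"type":"object","properties":{"targets":{"type":"array","items":{"type":"array","items":{"type":"number"}}},"hand":{"type":"number"},"newtons":{"type":"number"}},"required":["targets"]}

```bash
mkdir -p pics; cat > h.py <<'E'
import numpy as np, cv2
from rig import env
def cloud(im):
    d=im["depth"]; h,w=d.shape; f=h/2/np.tan(np.radians(im["fovy"])/2)
    u,v=np.meshgrid(np.arange(w),np.arange(h))
    K=np.array([[f,0,im["cx"]],[0,f,im["cy"]],[0,0,1.]])
    p=cv2.undistortPoints(np.stack([u,v],-1).reshape(-1,1,2).astype(float),K,np.array([im["k1"],0,0,0.])).reshape(h,w,2)
    P=np.concatenate([p*d[...,None],d[...,None]],-1)
    T=np.array(im["cam_to_world"]); return P@T[:3,:3].T+T[:3,3]
E
python3 - <<'E'
from h import *
s=env.observe(); print(s)
for n in ("top","side"):
    im=env.get_image(n); cv2.imwrite(f"pics/{n}0.png",im["frame"][...,::-1])
    P=cloud(im); print(n,np.array(im["cam_to_world"]).round(3).tolist(),im["k1"])
    for t in ("safe","door","jar","detergent","paint_can"):
        for r in env.regions_of(n,t)[:2]:
            m=r["pixels"]&(im["depth"]>0); Q=P[m]
            print(t,round(r["score"],2),m.sum(),r["point"],Q.min(0).round(3),Q.max(0).round(3),np.median(Q,0).round(3))
E
```

```text
{'time_s': 0.0, 'q': array([-8.43553856e+01,  2.18396840e+01,  7.43849399e+01,  2.49998102e-03,
        8.38561220e+01, -1.23360475e+01]), 'qvel': array([-0.06339894,  0.05693942, -0.08642181,  0.0110559 , -0.001053  ,
       -0.07907845]), 'joint_efforts': array([ 1.41780263e-03, -4.48458695e+01, -2.31271845e+01, -1.04697235e-04,
        4.75570632e-03,  5.45100306e-06]), 'position': array([ 0.1697621 , -0.5228723 ,  0.24942289]), 'tool_rot': array([[ 9.51162227e-01,  3.08691446e-01, -9.54418300e-05],
       [ 3.08691269e-01, -9.51161249e-01,  1.40671403e-03],
       [ 3.43460018e-04, -1.36747531e-03, -9.99999006e-01]]), 'ft_force': array([-0.5795358 ,  0.13569212,  0.32781342]), 'wrist_torque': array([ 0.03942619, -0.00608958,  0.02605859]), 'gripper_force': 0.0, 'grip_width': 0.08561792569096424}
top [[0.021, -0.989, 0.147, 0.34], [-1.0, -0.021, -0.005, -0.013], [0.008, -0.147, -0.989, 1.964], [0.0, 0.0, 0.0, 1.0]] 0.017238878096580857
safe 0.94 13298 [201.7, 316.6] [ 0.439 -0.262 -0.014] [1.059 0.227 0.256] [ 0.735 -0.02   0.239]
safe 0.52 700 [242.3, 436.4] [ 0.578 -0.53  -0.009
[... 374 characters left out ...]
38 -0.165 -0.013] [0.728 0.225 0.254] [0.56  0.024 0.239]
side [[-0.168, -0.929, 0.329, 0.058], [-0.986, 0.162, -0.047, 0.063], [-0.009, -0.332, -0.943, 1.742], [0.0, 0.0, 0.0, 1.0]] -0.038187197097069574
door 0.68 6277 [244.3, 305.4] [ 0.436 -0.181 -0.011] [0.777 0.221 0.254] [0.548 0.027 0.239]
jar 0.61 933 [283.2, 138.1] [ 0.51   0.514 -0.006] [0.634 0.636 0.145] [0.542 0.545 0.121]
detergent 0.87 1030 [209.1, 452.7] [ 0.578 -0.493 -0.003] [ 0.699 -0.405  0.221] [ 0.607 -0.436  0.14 ]
paint_can 0.75 1052 [208.5, 452.4] [ 0.578 -0.542  0.001] [ 0.687 -0.405  0.221] [ 0.607 -0.437  0.14 ]
paint_can 0.56 1428 [261.5, 479.7] [ 0.39  -0.554 -0.009] [ 0.498 -0.446  0.142] [ 0.435 -0.487  0.128]
```

```bash
ls pics
```

```text
side0.png
top0.png
```

View pics/top0.png

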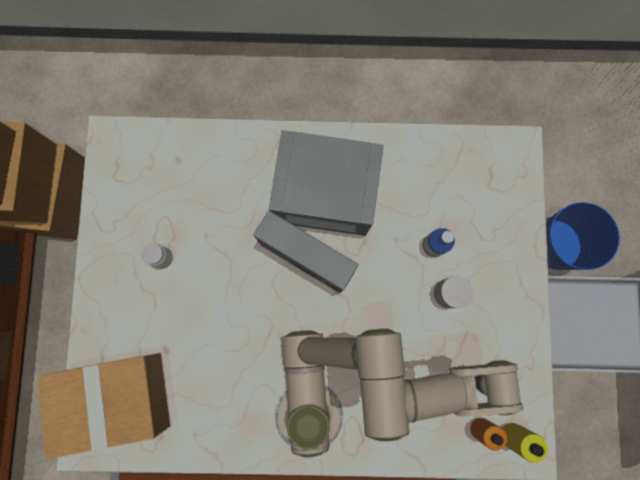

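```bash
cat >> h.py <<'E'
def door(n="top",zlo=.225,zhi=.255):
    im=env.get_image(n); P=cloud(im)
    R=env.regions_of(n,"door")
    m=R[0]["pixels"]&(P[...,2]>zlo)&(P[...,2]<zhi)
    return im,P,m
E
python3 - <<'E'
from h import *
for n in ("top","side"):
    im,P,m=door(n); Q=P[m][:,:2].astype(np.float32)
    r=cv2.minAreaRect(Q); print(n,r,cv2.boxPoints(r).round(3).tolist())
    # all points at top height
    for t in ["safe"]:
        R=env.regions_of(n,t)
        if R:
            mm=R[0]["pixels"]&(abs(P[...,2]-.24)<.012)&~m&(P[...,0]>.6)
            r=cv2.minAreaRect(P[mm][:,:2].astype(np.float32)); print("safe",r,cv2.boxPoints(r).round(3).tolist())
E
```

```text
top ((0.5667399764060974, 0.024341687560081482), (0.34942275285720825, 0.10126684606075287), 60.097373962402344) [[0.4359999895095825, -0.10199999809265137], [0.5239999890327454, -0.15199999511241913], [0.6980000138282776, 0.1509999930858612], [0.6100000143051147, 0.20100000500679016]]
safe ((0.7720192670822144, -0.017802610993385315), (0.38478466868400574, 0.37492337822914124), 82.54852294921875) [[0.5609999895095825, -0.18400000035762787], [0.9330000281333923, -0.2329999953508377], [0.9829999804496765, 0.14900000393390656], [0.6110000014305115, 0.19699999690055847]]
side ((0.5656735301017761, 0.023125261068344116), (0.35043978691101074, 0.10251835733652115), 60.060333251953125) [[0.4339999854564667, -0.10300000011920929], [0.5230000019073486, -0.15399999916553497], [0.6980000138282776, 0.14900000393390656], [0.609000027179718, 0.20100000500679016]]
safe ((0.8014436364173889, -0.03952719271183014), (0.35005638003349304, 0.3120838403701782), 82.100830078125) [[0.6230000257492065, -0.19099999964237213], [0.9319999814033508, -0.23399999737739563], [0.9800000190734863, 0.1120000034570694], [0.6710000038146973, 0.1550000011920929]]
```

The top view shows the safe at about rows 130–235, columns 270–382. The door slab runs from its hinge end near (215,265) to its free end near (290,350), with the row given first. It is about 22° open. Both cameras agree on the door's size (350 x 100), so I'm moving over the gap now.

>>> jog_arm(targets=[[0.33, -0.17, -0.6, 0, 0, 0], [1.0, -0.52, -1.3, 0, 0, 0], [2.0, -1.05, -2.0, 0, 0, 0], [3.3, -1.75, -2.7, 0, 0, 0], [5.0, -2.6, -3.4, 0, 0, 0], [7.0, -3.7, -4.1, 0, 0, 0], [9.3, -4.9, -4.7, 0, 0, 0], [11.95, -6.3, -5.0, 0, 0, 0]], hand=0, newtons=20)

```text
time_s: 1.57
position: [0.2651, -0.4248, 0.3015]
tool_rot: [[0.951, 0.308, 0.001], [0.308, -0.951, -0.002], [0.0, 0.002, -1.0]]
ft_force: [0.4, -0.1, 1.0]
grip_width: 0.0001
gripper_force: 0.0
```

>>> jog_arm(targets=[[2.65, -1.4, 0, 0, 0, 0], [5.31, -2.79, 0, 0, 0, 0], [7.96, -4.19, 0, 0, 0, 0], [10.62, -5.58, 0, 0, 0, 0], [13.27, -6.98, 0, 0, 0, 0], [15.93, -8.38, 0, 0, 0, 0], [18.58, -9.77, 0, 0, 0, 0], [21.24, -11.17, 0, 0, 0, 0]])

```text
time_s: 2.23
position: [0.4325, -0.2519, 0.301]
tool_rot: [[0.951, 0.31, 0.001], [0.31, -0.951, -0.001], [0.001, 0.001, -1.0]]
ft_force: [-0.1, -0.9, -0.0]
grip_width: 0.0
gripper_force: 0.0
```

>>> jog_arm(targets=[[2.65, -1.39, 0, 0, 0, 0], [5.3, -2.78, 0, 0, 0, 0], [7.9, -4.15, 0, 0, 0, 0], [10.3, -5.4, 0, 0, 0, 0], [12.4, -6.5, 0, 0, 0, 0], [14.25, -7.5, 0, 0, 0, 0], [15.85, -8.3, 0, 0, 0, 0], [17.2, -9.0, 0, 0, 0, 0]])

```text
time_s: 2.9
position: [0.5679, -0.1131, 0.3009]
tool_rot: [[0.951, 0.31, 0.001], [0.31, -0.951, -0.0], [0.001, 0.0, -1.0]]
ft_force: [1.1, -0.2, 0.5]
grip_width: -0.0003
gripper_force: 0.0
```

>>> jog_arm(targets=[[1.0, -0.5, 0, 0, 0, 0], [1.7, -0.9, 0, 0, 0, 0], [2.1, -1.1, 0, 0, 0, 0], [2.28, -1.22, 0, 0, 0, 0], [2.28, -1.22, 0, 0, 0, 0], [2.28, -1.22, 0, 0, 0, 0]])

```text
time_s: 3.4
position: [0.585, -0.0975, 0.3001]
tool_rot: [[0.951, 0.308, -0.0], [0.308, -0.951, -0.0], [-0.0, 0.0, -1.0]]
ft_force: [0.1, -0.3, 0.4]
grip_width: -0.0001
gripper_force: 0.0
```

```bash
cat >> h.py <<'E'
from scipy.optimize import minimize_scalar
H=np.array([.698,.150]); PHI=82.1   # hinge, direction of shut door's y axis
def ax(th):
    a=np.radians(PHI-th); y=np.array([np.cos(a),np.sin(a)]); return np.array([y[1],-y[0]]),y
def angle(n="top"):
    t=env.observe()["time_s"]; im=env.get_image(n); P=cloud(im); sx=ax(0)[0]
    Q=P[(abs(P[...,2]-.239)<.010)][:,:2]; d=Q-H
    d=d[(np.hypot(*d.T)<.42)&(d@sx<-.006)]
    def c(th):
        x,y=ax(th); u=d@x; v=d@y
        return -np.sum((u<.003)&(u>-.103)&(v<.003)&(v>-.353))
    g=np.arange(0,115,.25); s=np.array([c(a) for a in g]); k=g[s<=s.min()*.995]
    # refine: centroid line via points in best box
    th=k.mean(); x,y=ax(th); u=d@x; v=d@y; m=(u<.006)&(u>-.106)&(v<.01)&(v>-.36)
    r=cv2.minAreaRect(d[m].astype(np.float32)); 
    return t,th,-s.min(),[round(a,3) for a in (*r[1],r[2])],im
E
python3 - <<'E'
from h import *
for n in ("top","side"):
    t,th,k,r,im=angle(n); print(n,t,th,k,r)
cv2.imwrite("pics/side1.png",im["frame"][...,::-1])
s=env.observe(); print(s["position"],s["ft_force"],s["grip_width"])
E
```

```text
top 3.4 22.125 2037 [0.35, 0.101, 59.997]
side 3.45 22.5 2450 [0.351, 0.103, 60.329]
[ 0.58498573 -0.09761267  0.30014528] [-0.39478292  0.06720587 -0.18672127] -6.573959635636718e-05
```

>>> jog_arm(targets=[[0, 0, 0.5, 0, 0, 0], [0, 0, 1.5, 0, 0, 0], [0, 0, 2.8, 0, 0, 0], [0, 0, 4.2, 0, 0, 0], [0, 0, 5.5, 0, 0, 0], [0, 0, 6.4, 0, 0, 0], [0, 0, 6.9, 0, 0, 0], [0, 0, 7.1, 0, 0, 0]])

```text
time_s: 4.17
position: [0.5851, -0.0973, 0.2283]
tool_rot: [[0.951, 0.308, -0.001], [0.308, -0.951, 0.0], [-0.001, -0.001, -1.0]]
ft_force: [0.2, 0.6, 0.1]
grip_width: -0.0001
gripper_force: 0.0
```

```bash
cat >> h.py <<'E'
TX=np.array([.9512,.3087]); TY=np.array([.3087,-.9512])
def tcp(th,off=.018,r=.27):
    x,y=ax(th); return H-r*y+off*x
def rows(path,n=8):
    """path: [start, p1, ...] xy in m -> printed per-call tool shifts (cm)"""
    p=np.array(path)
    for i in range(0,len(p)-1,n):
        d=(p[i+1:i+1+n]-p[i])*100
        print([[round(float(a@TX),2),round(float(a@TY),2),0,0,0,0] for a in d])
E
python3 - <<'E'
from h import *
w=np.concatenate([[.007,.015],np.full(22,.022),np.linspace(.0245,.12,40)])
th=20.4+np.degrees(np.r_[0,np.cumsum(w/12)]); print(th[[24,32,40,48,56,64]])
rows([tcp(a) for a in th])
print(env.observe()["position"],tcp(20.4))
E
```

```text
[22.81597204 24.07917258 26.0906462  28.85039292 32.35841272 36.6147056 ]
[[-0.01, -0.01, 0, 0, 0, 0], [-0.04, -0.03, 0, 0, 0, 0], [-0.07, -0.07, 0, 0, 0, 0], [-0.11, -0.1, 0, 0, 0, 0], [-0.15, -0.13, 0, 0, 0, 0], [-0.18, -0.17, 0, 0, 0, 0], [-0.22, -0.2, 0, 0, 0, 0], [-0.25, -0.24, 0, 0, 0, 0]]
[[-0.04, -0.03, 0, 0, 0, 0], [-0.07, -0.07, 0, 0, 0, 0], [-0.11, -0.1, 0, 0, 0, 0], [-0.14, -0.14, 0, 0, 0, 0], [-0.18, -0.17, 0, 0, 0, 0], [-0.22, -0.2, 0, 0, 0, 0], [-0.25, -0.24, 0, 0, 0, 0], [-0.29, -0.27, 0, 0, 0, 0]]
[[-0.04, -0.03, 0, 0, 0, 0], [-0.07, -0.07, 0, 0, 0, 0], [-0.11, -0.1, 0, 0, 0, 0], [-0.14, -0.14, 0, 0, 0, 0], [-0.18, -0.17, 0, 0, 0, 0], [-0.21, -0.21, 0, 0, 0, 0], [-0.25, -0.24, 0, 0, 0, 0], [-0.28, -0.28, 0, 0, 0, 0]]
[[-0.04, -0.04, 0, 0, 0, 0], [-0.08, -0.08, 0, 0, 0, 0], [-0.13, -0.13, 0, 0, 0, 0], [-0.18, -0.18, 0, 0, 0, 0], [-0.23, -0.24, 0, 0, 0, 0], [-0.29, -0.29, 0, 0, 0, 0], [-0.35, -0.36, 0, 0, 0, 0], [-0.42, -0.43, 0, 0, 0, 0]]
[[-0.07, -0.07, 0, 0, 0, 0], [-0.14, -0.15, 0, 0, 0, 0], [-0.22, -0.23, 0, 0, 0, 0], [-0.3, -0.31, 0, 0, 0, 0], [-0.38, -0.4, 0, 0, 0, 0], [-0.46, -0.5, 0, 0, 0, 0], [-0.55, -0.59, 0, 0, 0, 0], [-0.65, -0.7, 0, 0, 0, 0]]
[[-0.1, -0.11, 0, 0, 0, 0], [-0.19, -0.22, 0, 0, 0, 0], [-0.3, -0.34, 0, 0, 0, 0], [-0.4, -0.46, 0, 0, 0, 0], [-0.51, -0.58, 0, 0, 0, 0], [-0.62, -0.71, 0, 0, 0, 0], [-0.73, -0.85, 0, 0, 0, 0], [-0.85, -0.99, 0, 0, 0, 0]]
[[-0.12, -0.15, 0, 0, 0, 0], [-0.24, -0.3, 0, 0, 0, 0], [-0.36, -0.45, 0, 0, 0, 0], [-0.49, -0.62, 0, 0, 0, 0], [-0.61, -0.78, 0, 0, 0, 0], [-0.74, -0.96, 0, 0, 0, 0], [-0.87, -1.13, 0, 0, 0, 0], [-1.0, -1.32, 0, 0, 0, 0]]
[[-0.13, -0.19, 0, 0, 0, 0], [-0.27, -0.38, 0, 0, 0, 0], [-0.41, -0.58, 0, 0, 0, 0], [-0.55, -0.79, 0, 0, 0, 0], [-0.68, -1.0, 0, 0, 0, 0], [-0.82, -1.22, 0, 0, 0, 0], [-0.97, -1.45, 0, 0, 0, 0], [-1.11, -1.68, 0, 0, 0, 0]]
[ 0.58506579 -0.09725084  0.22829698] [ 0.58584478 -0.09626247]
```

>>> jog_arm(targets=[[-0.01, -0.01, 0, 0, 0, 0], [-0.04, -0.03, 0, 0, 0, 0], [-0.07, -0.07, 0, 0, 0, 0], [-0.11, -0.1, 0, 0, 0, 0], [-0.15, -0.13, 0, 0, 0, 0], [-0.18, -0.17, 0, 0, 0, 0], [-0.22, -0.2, 0, 0, 0, 0], [-0.25, -0.24, 0, 0, 0, 0]])

```text
time_s: 4.83
position: [0.5821, -0.0957, 0.2291]
tool_rot: [[0.951, 0.309, 0.0], [0.309, -0.951, -0.0], [0.0, 0.0, -1.0]]
ft_force: [-0.0, -0.7, 0.1]
grip_width: -0.0
gripper_force: 0.0
```

>>> jog_arm(targets=[[-0.04, -0.03, 0, 0, 0, 0], [-0.07, -0.07, 0, 0, 0, 0], [-0.11, -0.1, 0, 0, 0, 0], [-0.14, -0.14, 0, 0, 0, 0], [-0.18, -0.17, 0, 0, 0, 0], [-0.22, -0.2, 0, 0, 0, 0], [-0.25, -0.24, 0, 0, 0, 0], [-0.29, -0.27, 0, 0, 0, 0]])

```text
time_s: 5.5
position: [0.5785, -0.094, 0.229]
tool_rot: [[0.951, 0.309, 0.0], [0.309, -0.951, -0.0], [0.0, 0.0, -1.0]]
ft_force: [0.7, 0.5, -0.3]
grip_width: 0.0001
gripper_force: 0.0
```

>>> jog_arm(targets=[[-0.04, -0.03, 0, 0, 0, 0], [-0.07, -0.07, 0, 0, 0, 0], [-0.11, -0.1, 0, 0, 0, 0], [-0.14, -0.14, 0, 0, 0, 0], [-0.18, -0.17, 0, 0, 0, 0], [-0.21, -0.21, 0, 0, 0, 0], [-0.25, -0.24, 0, 0, 0, 0], [-0.28, -0.28, 0, 0, 0, 0]])

```text
time_s: 6.17
position: [0.575, -0.0922, 0.229]
tool_rot: [[0.951, 0.309, -0.0], [0.309, -0.951, 0.0], [-0.0, -0.0, -1.0]]
ft_force: [-0.7, -0.8, -0.3]
grip_width: -0.0
gripper_force: 0.0
```

```bash
python3 - <<'E'
from h import *
print(angle()[:4])
E
```

```text
(6.1667, np.float64(22.25), np.int64(2084), [0.349, 0.101, 59.951])
```

>>> jog_arm(targets=[[-0.03, -0.03, 0, 0, 0, 0], [-0.07, -0.07, 0, 0, 0, 0], [-0.1, -0.1, 0, 0, 0, 0], [-0.14, -0.14, 0, 0, 0, 0], [-0.18, -0.17, 0, 0, 0, 0], [-0.21, -0.21, 0, 0, 0, 0], [-0.25, -0.24, 0, 0, 0, 0], [-0.28, -0.28, 0, 0, 0, 0]])

```text
time_s: 6.88
position: [0.5714, -0.0904, 0.229]
tool_rot: [[0.951, 0.309, -0.0], [0.309, -0.951, 0.0], [-0.0, -0.0, -1.0]]
ft_force: [0.6, 0.4, 1.0]
grip_width: -0.0003
gripper_force: 0.0
```

```bash
python3 - <<'E'
from h import *
a=angle(); print(a[:4]); b=angle("side"); print(b[:4])
cv2.imwrite("pics/top2.png",cv2.resize(a[4]["frame"][180:340,220:430,::-1],None,fx=3.5,fy=3.5))
E
```

```text
(6.8833, np.float64(23.125), np.int64(2077), [0.35, 0.101, 59.009])
(6.9333, np.float64(23.5), np.int64(2415), [0.351, 0.102, 59.34])
```

View pics/top2.png

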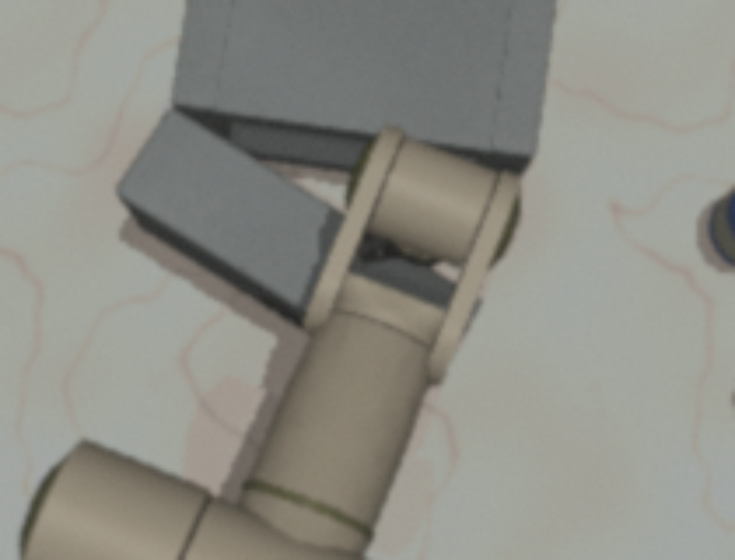

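The crop shows the hand in the gap near (250,420) with the door face against the fingers. The door has moved about 1°, so contact was gentle. I'm ramping up the push.

>>> jog_arm(targets=[[-0.04, -0.04, 0, 0, 0, 0], [-0.08, -0.08, 0, 0, 0, 0], [-0.13, -0.13, 0, 0, 0, 0], [-0.18, -0.18, 0, 0, 0, 0], [-0.23, -0.24, 0, 0, 0, 0], [-0.29, -0.29, 0, 0, 0, 0], [-0.35, -0.36, 0, 0, 0, 0], [-0.42, -0.43, 0, 0, 0, 0]])

```text
time_s: 7.65
position: [0.5661, -0.0875, 0.229]
tool_rot: [[0.951, 0.309, 0.0], [0.309, -0.951, 0.0], [0.0, -0.0, -1.0]]
ft_force: [0.2, 1.1, -0.1]
grip_width: 0.0004
gripper_force: 0.0
```

>>> jog_arm(targets=[[-0.07, -0.07, 0, 0, 0, 0], [-0.14, -0.15, 0, 0, 0, 0], [-0.22, -0.23, 0, 0, 0, 0], [-0.3, -0.31, 0, 0, 0, 0], [-0.38, -0.4, 0, 0, 0, 0], [-0.46, -0.5, 0, 0, 0, 0], [-0.55, -0.59, 0, 0, 0, 0], [-0.65, -0.7, 0, 0, 0, 0]])

```text
time_s: 8.32
position: [0.5577, -0.0829, 0.229]
tool_rot: [[0.951, 0.309, -0.0], [0.309, -0.951, -0.0], [-0.0, 0.0, -1.0]]
ft_force: [-0.6, 0.2, -0.7]
grip_width: 0.0001
gripper_force: 0.0
```

>>> jog_arm(targets=[[-0.1, -0.11, 0, 0, 0, 0], [-0.19, -0.22, 0, 0, 0, 0], [-0.3, -0.34, 0, 0, 0, 0], [-0.4, -0.46, 0, 0, 0, 0], [-0.51, -0.58, 0, 0, 0, 0], [-0.62, -0.71, 0, 0, 0, 0], [-0.73, -0.85, 0, 0, 0, 0], [-0.85, -0.99, 0, 0, 0, 0]])

```text
time_s: 8.98
position: [0.5466, -0.076, 0.229]
tool_rot: [[0.951, 0.309, -0.0], [0.309, -0.951, 0.0], [-0.0, -0.0, -1.0]]
ft_force: [0.4, -0.4, -0.7]
grip_width: 0.0002
gripper_force: 0.0
```

>>> jog_arm(targets=[[-0.12, -0.15, 0, 0, 0, 0], [-0.24, -0.3, 0, 0, 0, 0], [-0.36, -0.45, 0, 0, 0, 0], [-0.49, -0.62, 0, 0, 0, 0], [-0.61, -0.78, 0, 0, 0, 0], [-0.74, -0.96, 0, 0, 0, 0], [-0.87, -1.13, 0, 0, 0, 0], [-1.0, -1.32, 0, 0, 0, 0]])

```text
time_s: 9.65
position: [0.5329, -0.0666, 0.229]
tool_rot: [[0.951, 0.309, -0.0], [0.309, -0.951, -0.0], [-0.0, -0.0, -1.0]]
ft_force: [0.1, -0.1, -0.6]
grip_width: 0.0
gripper_force: 0.0
```

>>> jog_arm(targets=[[-0.13, -0.19, 0, 0, 0, 0], [-0.27, -0.38, 0, 0, 0, 0], [-0.41, -0.58, 0, 0, 0, 0], [-0.55, -0.79, 0, 0, 0, 0], [-0.68, -1.0, 0, 0, 0, 0], [-0.82, -1.22, 0, 0, 0, 0], [-0.97, -1.45, 0, 0, 0, 0], [-1.11, -1.68, 0, 0, 0, 0]])

```text
time_s: 10.32
position: [0.5172, -0.054, 0.229]
tool_rot: [[0.951, 0.309, 0.0], [0.309, -0.951, 0.0], [0.0, 0.0, -1.0]]
ft_force: [-0.3, 0.1, 0.1]
grip_width: -0.0002
gripper_force: 0.0
```

```bash
python3 - <<'E'
from h import *
a=angle(); print(a[:4]); print(env.observe()["position"])
E
```

```text
(10.3167, np.float64(37.0), np.int64(2185), [0.335, 0.1, 44.888])
[ 0.51685064 -0.05363884  0.22904137]
```

>>> jog_arm(targets=[[0, 0, -0.6, 0, 0, 0], [0, 0, -1.8, 0, 0, 0], [0, 0, -3.2, 0, 0, 0], [0, 0, -4.6, 0, 0, 0], [0, 0, -5.6, 0, 0, 0], [0, -0.5, -6, 0, 0, 0], [0, -1.5, -6, 0, 0, 0], [0, -3.2, -6, 0, 0, 0]])

```text
time_s: 11.03
position: [0.5073, -0.0236, 0.2886]
tool_rot: [[0.952, 0.307, -0.0], [0.307, -0.952, 0.0], [-0.0, -0.0, -1.0]]
ft_force: [-0.4, -0.1, -0.5]
grip_width: -0.0
gripper_force: 0.0
```

>>> jog_arm(targets=[[-0.1, -2, 0, 0, 0, 0], [-0.2, -4.8, 0, 0, 0, 0], [-0.4, -8, 0, 0, 0, 0], [-0.6, -11.2, 0, 0, 0, 0], [-0.7, -14.4, 0, 0, 0, 0], [-0.8, -17.6, 0, 0, 0, 0], [-1.0, -20.6, 0, 0, 0, 0], [-1.1, -23.2, 0, 0, 0, 0]])

```text
time_s: 11.7
position: [0.4235, 0.1957, 0.2885]
tool_rot: [[0.951, 0.31, -0.001], [0.31, -0.951, 0.0], [-0.001, -0.001, -1.0]]
ft_force: [0.5, -0.1, -0.7]
grip_width: -0.0002
gripper_force: 0.0
```

>>> jog_arm(targets=[[0, -1.8, 0, 0, 0, 0], [0, -2.9, 0, 0, 0, 0], [0, -3.4, 0, 0, 0, 0], [0, -3.6, 0, 0, 0, 0], [0, -3.6, 0, 0, 0, 0]])

```text
time_s: 12.12
position: [0.4143, 0.2277, 0.2888]
tool_rot: [[0.951, 0.309, -0.0], [0.309, -0.951, -0.0], [-0.0, 0.0, -1.0]]
ft_force: [0.2, -0.2, 0.7]
grip_width: -0.0001
gripper_force: 0.0
```

```bash
python3 - <<'E'
from h import *
for n in ("top","side"):
    a=angle(n); print(a[:4])
print(env.observe()["position"])
E
```

```text
(12.1167, np.float64(49.625), np.int64(3165), [0.35, 0.1, 32.489])
(12.1667, np.float64(50.0), np.int64(4144), [0.351, 0.101, 32.31])
[0.41460237 0.22715931 0.28888075]
```

>>> jog_arm(targets=[[0, 0, 0.5, 0, 0, 0], [0, 0, 1.5, 0, 0, 0], [0, 0, 2.7, 0, 0, 0], [0, 0, 3.9, 0, 0, 0], [0, 0, 4.9, 0, 0, 0], [0, 0, 5.6, 0, 0, 0], [0, 0, 5.9, 0, 0, 0], [0, 0, 6.0, 0, 0, 0]])

```text
time_s: 12.88
position: [0.4143, 0.2275, 0.2286]
tool_rot: [[0.951, 0.308, -0.001], [0.308, -0.951, -0.0], [-0.001, -0.0, -1.0]]
ft_force: [0.1, -0.2, 0.2]
grip_width: 0.0
gripper_force: 0.0
```

```bash
python3 - <<'E'
from h import *
for n in ("top","side"):
    a=angle(n); print(a[:4])
    P=cloud(a[4]); Q=P[abs(P[...,2]-.239)<.01][:,:2]; d=Q-H; x,y=ax(0); u,v=d@x,d@y
    Q=Q[(u>-.008)&(u<.3)&(v<.02)&(v>-.37)].astype(np.float32)
    r=cv2.minAreaRect(Q); print("safe",r); 
    d=Q-H; u,v=d@x,d@y
    # side edges & back edge line fits
    b=[]
    for lo in np.arange(-.33,-.02,.01):
        k=(v>lo)&(v<lo+.01); b.append((lo+.005,u[k].max(),u[k].min()))
    b=np.array(b); print("back/front slope deg",np.degrees(np.polyfit(b[:,0],b[:,1],1)),np.degrees(np.polyfit(b[:,0],b[:,2],1)), np.median(b,0))
    e=[]
    for lo in np.arange(.02,.26,.01):
        k=(u>lo)&(u<lo+.01); e.append((lo+.005,v[k].max(),v[k].min()))
    e=np.array(e); print("sides slope deg",np.degrees(np.polyfit(e[:,0],e[:,1],1)[0]),np.degrees(np.polyfit(e[:,0],e[:,2],1)[0]),np.median(e,0))
print(env.observe()["position"])
E
```

```text
(12.8833, np.float64(55.0), np.int64(3174), [0.35, 0.1, 27.29])
safe ((0.8124995827674866, -0.03693537414073944), (0.35665789246559143, 0.2871146500110626), 83.00157928466797)
back/front slope deg [-0.77207593 15.97129914] [-0.7646003  -0.07058512] [-0.175       0.28119611  0.0009408 ]
sides slope deg 0.9114105688112107 0.8276864710033769 [ 0.14        0.00117678 -0.34680615]
(12.9333, np.float64(55.125), np.int64(4159), [0.352, 0.101, 27.071])
safe ((0.8140441179275513, -0.042019590735435486), (0.3516981899738312, 0.28790491819381714), 83.2025375366211)
back/front slope deg [-0.67890924 16.08060239] [-0.80326459 -0.16066006] [-1.75000000e-01  2.82182365e-01 -3.68471235e-05]
sides slope deg 0.281480334910133 0.6610391524451213 [ 0.14       -0.0007013  -0.34776094]
[0.41451939 0.22770971 0.22923585]
```

>>> jog_arm(targets=[[-0.1, 0.2, 0, 0, 0, 0], [-0.3, 0.6, 0, 0, 0, 0], [-0.6, 1.1, 0, 0, 0, 0], [-0.9, 1.5, 0, 0, 0, 0], [-1.1, 1.8, 0, 0, 0, 0], [-1.2, 2.0, 0, 0, 0, 0], [-1.3, 2.1, 0, 0, 0, 0]])

```text
time_s: 13.57
position: [0.4084, 0.2034, 0.2291]
tool_rot: [[0.951, 0.308, 0.0], [0.308, -0.951, 0.0], [0.0, 0.0, -1.0]]
ft_force: [0.4, -0.5, 0.7]
grip_width: -0.0
gripper_force: 0.0
```

```bash
sed -i 's/PHI=82.1/PHI=82.8/' h.py; python3 - <<'E'
from h import *
for n in ("top","side","top","side"):
    a=angle(n); print(a[:4],PHI-a[3][2])
s=env.observe(); d=s["position"][:2]-H; print(s["time_s"],s["position"])
for off in (.1153,.118):
    for th in np.arange(66,75,.02):
        x,y=ax(th)
        if abs(d@x+off)<.0001: print(off,th,d@y)
E
```

```text
(13.5667, np.float64(60.25), np.int64(3166), [0.349, 0.1, 22.726]) 60.074
(13.6167, np.float64(60.25), np.int64(3911), [0.351, 0.101, 22.507]) 60.29299999999999
(13.6667, np.float64(60.75), np.int64(3175), [0.35, 0.1, 22.129]) 60.67099999999999
(13.7167, np.float64(61.0), np.int64(3878), [0.352, 0.101, 21.843]) 60.956999999999994
13.7667 [0.40846161 0.2038985  0.22905991]
0.1153 70.27999999999915 -0.27096914707791153
0.1153 70.29999999999914 -0.2710094068566947
0.118 69.71999999999926 -0.2698284864988956
0.118 69.73999999999926 -0.2698696688782237
```

>>> jog_arm(targets=[[0, 0, 0, 0, 0, 0], [0, 0, 0, 0, 0, 0], [0, 0, 0, 0, 0, 0], [0, 0, 0, 0, 0, 0], [0, 0, 0, 0, 0, 0], [0, 0, 0, 0, 0, 0]])

```text
time_s: 14.27
position: [0.4084, 0.2039, 0.229]
tool_rot: [[0.951, 0.309, -0.0], [0.309, -0.951, -0.0], [-0.0, -0.0, -1.0]]
ft_force: [-0.4, 0.8, 0.2]
grip_width: 0.0
gripper_force: 0.0
```

```bash
python3 - <<'E'
from h import *
a=angle("top"); print(a[:4],PHI-a[3][2]); print(env.observe()["time_s"])
w=np.concatenate([np.linspace(.0085,.102,12),np.full(13,.102),np.linspace(.099,.015,30),[.015]])
th=70.0+np.degrees(np.r_[0,np.cumsum(w/12)]); print(th[[0,12,25,55,56]])
rows([tcp(q,-.1168,.27) for q in th])
E
```

```text
(14.2667, np.float64(64.625), np.int64(3099), [0.35, 0.1, 18.228]) 64.572
14.3167
[70.         73.16559182 79.49677545 87.66142403 87.73304376]
[[0.01, -0.02, 0, 0, 0, 0], [0.03, -0.05, 0, 0, 0, 0], [0.06, -0.11, 0, 0, 0, 0], [0.1, -0.18, 0, 0, 0, 0], [0.15, -0.27, 0, 0, 0, 0], [0.21, -0.38, 0, 0, 0, 0], [0.28, -0.51, 0, 0, 0, 0], [0.37, -0.65, 0, 0, 0, 0]]
[[0.09, -0.16, 0, 0, 0, 0], [0.2, -0.34, 0, 0, 0, 0], [0.32, -0.54, 0, 0, 0, 0], [0.45, -0.75, 0, 0, 0, 0], [0.58, -0.96, 0, 0, 0, 0], [0.72, -1.17, 0, 0, 0, 0], [0.85, -1.38, 0, 0, 0, 0], [0.99, -1.59, 0, 0, 0, 0]]
[[0.14, -0.21, 0, 0, 0, 0], [0.28, -0.41, 0, 0, 0, 0], [0.42, -0.62, 0, 0, 0, 0], [0.57, -0.82, 0, 0, 0, 0], [0.72, -1.03, 0, 0, 0, 0], [0.86, -1.23, 0, 0, 0, 0], [1.01, -1.43, 0, 0, 0, 0], [1.17, -1.63, 0, 0, 0, 0]]
[[0.15, -0.2, 0, 0, 0, 0], [0.3, -0.39, 0, 0, 0, 0], [0.45, -0.57, 0, 0, 0, 0], [0.6, -0.75, 0, 0, 0, 0], [0.74, -0.92, 0, 0, 0, 0], [0.88, -1.08, 0, 0, 0, 0], [1.01, -1.24, 0, 0, 0, 0], [1.14, -1.39, 0, 0, 0, 0]]
[[0.13, -0.15, 0, 0, 0, 0], [0.25, -0.28, 0, 0, 0, 0], [0.37, -0.42, 0, 0, 0, 0], [0.49, -0.54, 0, 0, 0, 0], [0.6, -0.66, 0, 0, 0, 0], [0.71, -0.78, 0, 0, 0, 0], [0.81, -0.89, 0, 0, 0, 0], [0.91, -0.99, 0, 0, 0, 0]]
[[0.09, -0.1, 0, 0, 0, 0], [0.18, -0.19, 0, 0, 0, 0], [0.27, -0.28, 0, 0, 0, 0], [0.35, -0.36, 0, 0, 0, 0], [0.43, -0.44, 0, 0, 0, 0], [0.5, -0.51, 0, 0, 0, 0], [0.56, -0.57, 0, 0, 0, 0], [0.63, -0.63, 0, 0, 0, 0]]
[[0.06, -0.06, 0, 0, 0, 0], [0.11, -0.11, 0, 0, 0, 0], [0.16, -0.15, 0, 0, 0, 0], [0.2, -0.19, 0, 0, 0, 0], [0.23, -0.23, 0, 0, 0, 0], [0.27, -0.26, 0, 0, 0, 0], [0.29, -0.28, 0, 0, 0, 0], [0.32, -0.31, 0, 0, 0, 0]]
```

>>> jog_arm(targets=[[0, 0, 0, 0, 0, 0], [0, 0, 0, 0, 0, 0]])

```text
time_s: 14.48
position: [0.4084, 0.2039, 0.229]
tool_rot: [[0.951, 0.309, -0.0], [0.309, -0.951, 0.0], [-0.0, -0.0, -1.0]]
ft_force: [0.3, -1.4, 0.5]
grip_width: -0.0001
gripper_force: 0.0
```

>>> jog_arm(targets=[[0.01, -0.02, 0, 0, 0, 0], [0.03, -0.05, 0, 0, 0, 0], [0.06, -0.11, 0, 0, 0, 0], [0.1, -0.18, 0, 0, 0, 0], [0.15, -0.27, 0, 0, 0, 0], [0.21, -0.38, 0, 0, 0, 0], [0.28, -0.51, 0, 0, 0, 0], [0.37, -0.65, 0, 0, 0, 0]])

```text
time_s: 15.15
position: [0.41, 0.2113, 0.2291]
tool_rot: [[0.951, 0.309, 0.0], [0.309, -0.951, 0.0], [0.0, 0.0, -1.0]]
ft_force: [0.1, 0.2, -0.9]
grip_width: -0.0001
gripper_force: 0.0
```

>>> jog_arm(targets=[[0.09, -0.16, 0, 0, 0, 0], [0.2, -0.34, 0, 0, 0, 0], [0.32, -0.54, 0, 0, 0, 0], [0.45, -0.75, 0, 0, 0, 0], [0.58, -0.96, 0, 0, 0, 0], [0.72, -1.17, 0, 0, 0, 0], [0.85, -1.38, 0, 0, 0, 0], [0.99, -1.59, 0, 0, 0, 0]])

```text
time_s: 15.82
position: [0.4145, 0.2296, 0.229]
tool_rot: [[0.951, 0.309, 0.0], [0.309, -0.951, -0.0], [0.0, 0.0, -1.0]]
ft_force: [-0.1, -0.4, -0.6]
grip_width: -0.0001
gripper_force: 0.0
```

>>> jog_arm(targets=[[0.14, -0.21, 0, 0, 0, 0], [0.28, -0.41, 0, 0, 0, 0], [0.42, -0.62, 0, 0, 0, 0], [0.57, -0.82, 0, 0, 0, 0], [0.72, -1.03, 0, 0, 0, 0], [0.86, -1.23, 0, 0, 0, 0], [1.01, -1.43, 0, 0, 0, 0], [1.17, -1.63, 0, 0, 0, 0]])

```text
time_s: 16.48
position: [0.4206, 0.2487, 0.229]
tool_rot: [[0.951, 0.309, 0.0], [0.309, -0.951, 0.0], [0.0, 0.0, -1.0]]
ft_force: [-0.3, 0.5, -0.5]
grip_width: 0.0
gripper_force: 0.0
```

>>> jog_arm(targets=[[0.15, -0.2, 0, 0, 0, 0], [0.3, -0.39, 0, 0, 0, 0], [0.45, -0.57, 0, 0, 0, 0], [0.6, -0.75, 0, 0, 0, 0], [0.74, -0.92, 0, 0, 0, 0], [0.88, -1.08, 0, 0, 0, 0], [1.01, -1.24, 0, 0, 0, 0], [1.14, -1.39, 0, 0, 0, 0]])

```text
time_s: 17.15
position: [0.4272, 0.2654, 0.229]
tool_rot: [[0.951, 0.309, -0.0], [0.309, -0.951, -0.0], [-0.0, 0.0, -1.0]]
ft_force: [0.4, 0.9, -0.7]
grip_width: -0.0001
gripper_force: 0.0
```

>>> jog_arm(targets=[[0.13, -0.15, 0, 0, 0, 0], [0.25, -0.28, 0, 0, 0, 0], [0.37, -0.42, 0, 0, 0, 0], [0.49, -0.54, 0, 0, 0, 0], [0.6, -0.66, 0, 0, 0, 0], [0.71, -0.78, 0, 0, 0, 0], [0.81, -0.89, 0, 0, 0, 0], [0.91, -0.99, 0, 0, 0, 0]])

```text
time_s: 17.82
position: [0.4327, 0.2775, 0.229]
tool_rot: [[0.951, 0.309, -0.0], [0.309, -0.951, -0.0], [-0.0, 0.0, -1.0]]
ft_force: [-0.7, -0.9, -0.6]
grip_width: 0.0002
gripper_force: 0.0
```

>>> jog_arm(targets=[[0.09, -0.1, 0, 0, 0, 0], [0.18, -0.19, 0, 0, 0, 0], [0.27, -0.28, 0, 0, 0, 0], [0.35, -0.36, 0, 0, 0, 0], [0.43, -0.44, 0, 0, 0, 0], [0.5, -0.51, 0, 0, 0, 0], [0.56, -0.57, 0, 0, 0, 0], [0.63, -0.63, 0, 0, 0, 0]])

```text
time_s: 18.48
position: [0.4368, 0.2854, 0.2291]
tool_rot: [[0.951, 0.309, 0.0], [0.309, -0.951, 0.0], [0.0, -0.0, -1.0]]
ft_force: [0.1, -0.3, 0.4]
grip_width: -0.0003
gripper_force: 0.0
```

>>> jog_arm(targets=[[0.06, -0.06, 0, 0, 0, 0], [0.11, -0.11, 0, 0, 0, 0], [0.16, -0.15, 0, 0, 0, 0], [0.2, -0.19, 0, 0, 0, 0], [0.23, -0.23, 0, 0, 0, 0], [0.27, -0.26, 0, 0, 0, 0], [0.29, -0.28, 0, 0, 0, 0], [0.32, -0.31, 0, 0, 0, 0]])

```text
time_s: 19.15
position: [0.4388, 0.2893, 0.229]
tool_rot: [[0.951, 0.309, -0.0], [0.309, -0.951, -0.0], [-0.0, 0.0, -1.0]]
ft_force: [0.8, 0.6, -0.5]
grip_width: -0.0
gripper_force: 0.0
```

```bash
python3 - <<'E'
from h import *
for n in ("top","side"):
    a=angle(n); print(a[:4],PHI-a[3][2])
s=env.observe(); d=s["position"][:2]-H; print(s["time_s"],s["position"])
for off in (.1153,.118):
    for th in np.arange(82,92,.02):
        x,y=ax(th)
        if abs(d@x+off)<.00006: print(off,th,d@y)
E
```

```text
(19.15, np.float64(88.0), np.int64(2727), [0.102, 0.346, 84.496]) -1.695999999999998
(19.2, np.float64(86.875), np.int64(3132), [0.101, 0.349, 84.875]) -2.075000000000003
19.25 [0.43886911 0.28933161 0.22904304]
0.1153 87.9999999999988 -0.27069239136230483
0.118 87.41999999999892 -0.269511649169078
```

>>> jog_arm(targets=[[0.03, -0.03, 0, 0, 0, 0], [0.05, -0.05, 0, 0, 0, 0], [0.08, -0.07, 0, 0, 0, 0], [0.1, -0.1, 0, 0, 0, 0], [0.12, -0.12, 0, 0, 0, 0], [0.14, -0.14, 0, 0, 0, 0], [0.17, -0.16, 0, 0, 0, 0], [0.19, -0.18, 0, 0, 0, 0]])

```text
time_s: 19.92
position: [0.4401, 0.2916, 0.229]
tool_rot: [[0.951, 0.309, 0.0], [0.309, -0.951, -0.0], [0.0, 0.0, -1.0]]
ft_force: [0.5, -1.2, 0.6]
grip_width: 0.0003
gripper_force: 0.0
```

>>> jog_arm(targets=[[0.02, -0.02, 0, 0, 0, 0], [0.04, -0.04, 0, 0, 0, 0], [0.06, -0.06, 0, 0, 0, 0], [0.08, -0.08, 0, 0, 0, 0], [0.1, -0.1, 0, 0, 0, 0], [0.12, -0.11, 0, 0, 0, 0], [0.14, -0.13, 0, 0, 0, 0], [0.16, -0.15, 0, 0, 0, 0]])

```text
time_s: 20.58
position: [0.4412, 0.2935, 0.229]
tool_rot: [[0.951, 0.309, -0.0], [0.309, -0.951, 0.0], [-0.0, -0.0, -1.0]]
ft_force: [0.4, -1.0, -0.4]
grip_width: 0.0002
gripper_force: 0.0
```

```bash
cat >> h.py <<'E'
def fine(n):
    """door angle and safe angle from edge fits in one picture"""
    a=angle(n); P=cloud(a[4]); Q=P[abs(P[...,2]-.239)<.01][:,:2]; d=Q-H
    def edges(x,y,lo,hi,ulo,uhi):
        u,v=d@x,d@y; k=(u>ulo)&(u<uhi)&(v>lo-.02)&(v<hi+.02); u,v=u[k],v[k]; b=[]
        for l in np.arange(lo,hi,.01):
            k=(v>l)&(v<l+.01); 
            if k.sum()>5: b.append((l+.005,u[k].min(),u[k].max()))
        b=np.array(b); out=[]
        for c in (1,2):
            z=b[:,c]; k=abs(z-np.median(z))<.012
            for _ in range(3):
                p=np.polyfit(b[k,0],z[k],1); k=abs(np.polyval(p,b[:,0])-z)<.003
            out.append(np.degrees(np.arctan(p[0])))
        return out
    x,y=ax(0); sf=edges(x,y,-.32,-.03,-.01,.3)
    th=a[1]; x,y=ax(th); dr=edges(x,y,-.33,-.03,-.112,.012)
    # du/dv = s  => real direction turned by -s about z
    S=[PHI-s for s in sf]; D=[PHI-th-s for s in dr]
    r=a[3][2]; 
    print(n,a[0],"safe y-dir",np.round(S,2),"door y-dir",np.round(D,2),"rect",r, "open",round(np.mean(S)-np.mean(D),2))
E
python3 - <<'E'
from h import *
fine("top"); fine("side"); print(env.observe()["position"])
E
```

```text
top 20.5833 safe y-dir [82.85 83.02] door y-dir [-6.29 -6.3 ] rect 83.844 open 89.23
side 20.6333 safe y-dir [83.04 83.1 ] door y-dir [-3.93 -6.26] rect 83.943 open 88.17
[0.4411572  0.29355367 0.22901349]
```

>>> jog_arm(targets=[[0.02, -0.02, 0, 0, 0, 0], [0.04, -0.03, 0, 0, 0, 0], [0.05, -0.05, 0, 0, 0, 0], [0.07, -0.06, 0, 0, 0, 0], [0.08, -0.08, 0, 0, 0, 0], [0.1, -0.09, 0, 0, 0, 0], [0.11, -0.1, 0, 0, 0, 0], [0.12, -0.11, 0, 0, 0, 0]])

```text
time_s: 21.35
position: [0.4419, 0.295, 0.229]
tool_rot: [[0.951, 0.309, 0.0], [0.309, -0.951, -0.0], [0.0, 0.0, -1.0]]
ft_force: [0.0, 0.1, 0.2]
grip_width: -0.0
gripper_force: 0.0
```

>>> jog_arm(targets=[[0.01, -0.01, 0, 0, 0, 0], [0.02, -0.02, 0, 0, 0, 0], [0.03, -0.03, 0, 0, 0, 0], [0.04, -0.04, 0, 0, 0, 0], [0.05, -0.05, 0, 0, 0, 0], [0.06, -0.06, 0, 0, 0, 0], [0.07, -0.07, 0, 0, 0, 0], [0.08, -0.07, 0, 0, 0, 0]])

```text
time_s: 22.02
position: [0.4425, 0.2959, 0.229]
tool_rot: [[0.951, 0.309, 0.0], [0.309, -0.951, -0.0], [0.0, 0.0, -1.0]]
ft_force: [-1.1, -0.1, 0.2]
grip_width: -0.0
gripper_force: 0.0
```

>>> jog_arm(targets=[[0.01, -0.01, 0, 0, 0, 0], [0.01, -0.01, 0, 0, 0, 0], [0.02, -0.02, 0, 0, 0, 0], [0.03, -0.03, 0, 0, 0, 0], [0.03, -0.03, 0, 0, 0, 0], [0.04, -0.04, 0, 0, 0, 0], [0.04, -0.04, 0, 0, 0, 0], [0.05, -0.04, 0, 0, 0, 0]])

```text
time_s: 22.68
position: [0.4428, 0.2964, 0.229]
tool_rot: [[0.951, 0.309, -0.0], [0.309, -0.951, -0.0], [-0.0, 0.0, -1.0]]
ft_force: [0.9, -0.9, 0.5]
grip_width: -0.0001
gripper_force: 0.0
```

```bash
python3 - <<'E'
from h import *
fine("top"); fine("side"); print(env.observe()["position"])
E
```

```text
top 22.6833 safe y-dir [82.87 83.15] door y-dir [-6.98 -6.97] rect 82.962 open 89.98
side 22.7333 safe y-dir [82.9  83.15] door y-dir [-2.11 -6.88] rect 83.293 open 87.52
[0.44285522 0.29638338 0.22903787]
```

>>> jog_arm(targets=[[0, 0, 0, 0, 0, 0], [0, 0, 0, 0, 0, 0], [0, 0, 0, 0, 0, 0], [0, 0, 0, 0, 0, 0], [0, 0, 0, 0, 0, 0], [0, 0, 0, 0, 0, 0], [0, 0, 0, 0, 0, 0], [0, 0, 0, 0, 0, 0]])

```text
time_s: 23.45
position: [0.4428, 0.2964, 0.229]
tool_rot: [[0.951, 0.309, 0.0], [0.309, -0.951, -0.0], [0.0, 0.0, -1.0]]
ft_force: [0.3, 0.4, 0.4]
grip_width: 0.0003
gripper_force: 0.0
```

>>> jog_arm(targets=[[0, 0, 0, 0, 0, 0], [0, 0, 0, 0, 0, 0], [0, 0, 0, 0, 0, 0], [0, 0, 0, 0, 0, 0], [0, 0, 0, 0, 0, 0], [0, 0, 0, 0, 0, 0], [0, 0, 0, 0, 0, 0], [0, 0, 0, 0, 0, 0]])

```text
time_s: 24.12
position: [0.4428, 0.2964, 0.229]
tool_rot: [[0.951, 0.309, -0.0], [0.309, -0.951, 0.0], [-0.0, -0.0, -1.0]]
ft_force: [-0.1, 0.7, -0.5]
grip_width: 0.0002
gripper_force: 0.0
```

```bash
python3 - <<'E'
from h import *
fine("top"); fine("side"); print(env.observe()["position"])
E
```

```text
top 24.1167 safe y-dir [82.82 83.14] door y-dir [-6.78 -6.96] rect 83.009 open 89.84
side 24.1667 safe y-dir [82.81 82.73] door y-dir [-3.42 -6.94] rect 83.147 open 87.95
[0.44285854 0.29637777 0.22901784]
```

>>> jog_arm(targets=[[0.04, -0.08, 0, 0, 0, 0], [0.12, -0.26, 0, 0, 0, 0], [0.25, -0.54, 0, 0, 0, 0], [0.42, -0.9, 0, 0, 0, 0], [0.65, -1.4, 0, 0, 0, 0], [0.95, -2.0, 0, 0, 0, 0], [1.2, -2.5, 0, 0, 0, 0], [1.4, -3.0, 0, 0, 0, 0]])

```text
time_s: 24.88
position: [0.447, 0.33, 0.229]
tool_rot: [[0.951, 0.309, -0.0], [0.309, -0.951, 0.0], [0.0, -0.0, -1.0]]
ft_force: [0.1, -0.8, 0.2]
grip_width: 0.0002
gripper_force: 0.0
```

>>> jog_arm(targets=[[0.2, -0.4, -0.5, 0, 0, 0], [0.3, -0.6, -1.5, 0, 0, 0], [0.3, -0.7, -3, 0, 0, 0], [0.3, -0.7, -4.5, 0, 0, 0], [0.3, -0.7, -6, 0, 0, 0], [0.3, -0.7, -7, 0, 0, 0], [0.3, -0.7, -7.7, 0, 0, 0], [0.3, -0.7, -8, 0, 0, 0]])

```text
time_s: 25.55
position: [0.4477, 0.3371, 0.3102]
tool_rot: [[0.951, 0.309, 0.002], [0.309, -0.951, 0.001], [0.002, -0.0, -1.0]]
ft_force: [0.1, -0.2, -0.4]
grip_width: 0.0006
gripper_force: 0.0
```

```bash
python3 - <<'E'
from h import *
fine("top"); fine("side"); print(env.observe()["position"])
E
```

```text
top 25.55 safe y-dir [82.88 83.23] door y-dir [-6.69 -6.9 ] rect 82.879 open 89.85
side 25.6 safe y-dir [82.88 82.46] door y-dir [-6.42 -6.89] rect 83.061 open 89.33
[0.4476307  0.33694244 0.30922949]
```

>>> jog_arm(targets=[[0, 0, 0, 0, 0, 0], [0, 0, 0, 0, 0, 0], [0, 0, 0, 0, 0, 0], [0, 0, 0, 0, 0, 0], [0, 0, 0, 0, 0, 0], [0, 0, 0, 0, 0, 0], [0, 0, 0, 0, 0, 0], [0, 0, 0, 0, 0, 0]])

```text
time_s: 26.32
position: [0.4476, 0.3368, 0.309]
tool_rot: [[0.951, 0.309, -0.0], [0.309, -0.951, 0.0], [-0.0, -0.0, -1.0]]
ft_force: [-1.0, 0.5, -0.6]
grip_width: 0.0
gripper_force: 0.0
```

>>> jog_arm(targets=[[0, 0, 0, 0, 0, 0], [0, 0, 0, 0, 0, 0], [0, 0, 0, 0, 0, 0], [0, 0, 0, 0, 0, 0], [0, 0, 0, 0, 0, 0], [0, 0, 0, 0, 0, 0], [0, 0, 0, 0, 0, 0], [0, 0, 0, 0, 0, 0]])

```text
time_s: 26.98
position: [0.4476, 0.3368, 0.309]
tool_rot: [[0.951, 0.309, 0.0], [0.309, -0.951, 0.0], [0.0, -0.0, -1.0]]
ft_force: [0.4, 0.6, 0.4]
grip_width: -0.0001
gripper_force: 0.0
```

```bash
python3 - <<'E'
from h import *
fine("top"); fine("side")
E
```

```text
top 26.9833 safe y-dir [82.82 82.74] door y-dir [-7.12 -6.93] rect 83.106 open 89.8
side 27.0333 safe y-dir [83.02 82.4 ] door y-dir [-6.5  -7.04] rect 82.734 open 89.48
```

The door is standing still at about 89.8° with the hand clear. I'm waiting out the six seconds.

>>> jog_arm(targets=[[0, 0, 0, 0, 0, 0], [0, 0, 0, 0, 0, 0], [0, 0, 0, 0, 0, 0], [0, 0, 0, 0, 0, 0], [0, 0, 0, 0, 0, 0], [0, 0, 0, 0, 0, 0], [0, 0, 0, 0, 0, 0], [0, 0, 0, 0, 0, 0]])

```text
time_s: 27.75
position: [0.4476, 0.3368, 0.309]
tool_rot: [[0.951, 0.309, 0.0], [0.309, -0.951, 0.0], [0.0, -0.0, -1.0]]
ft_force: [1.2, 0.6, 0.9]
grip_width: 0.0003
gripper_force: 0.0
```

>>> jog_arm(targets=[[0, 0, 0, 0, 0, 0], [0, 0, 0, 0, 0, 0], [0, 0, 0, 0, 0, 0], [0, 0, 0, 0, 0, 0], [0, 0, 0, 0, 0, 0], [0, 0, 0, 0, 0, 0], [0, 0, 0, 0, 0, 0], [0, 0, 0, 0, 0, 0]])

```text
time_s: 28.42
position: [0.4476, 0.3368, 0.309]
tool_rot: [[0.951, 0.309, -0.0], [0.309, -0.951, 0.0], [-0.0, -0.0, -1.0]]
ft_force: [-0.6, 0.0, -0.7]
grip_width: 0.0001
gripper_force: 0.0
```

>>> jog_arm(targets=[[0, 0, 0, 0, 0, 0], [0, 0, 0, 0, 0, 0], [0, 0, 0, 0, 0, 0], [0, 0, 0, 0, 0, 0], [0, 0, 0, 0, 0, 0], [0, 0, 0, 0, 0, 0], [0, 0, 0, 0, 0, 0], [0, 0, 0, 0, 0, 0]])

```text
time_s: 29.08
position: [0.4476, 0.3368, 0.309]
tool_rot: [[0.951, 0.309, 0.0], [0.309, -0.951, 0.0], [0.0, -0.0, -1.0]]
ft_force: [1.1, -0.7, -0.4]
grip_width: 0.0002
gripper_force: 0.0
```

>>> jog_arm(targets=[[0, 0, 0, 0, 0, 0], [0, 0, 0, 0, 0, 0], [0, 0, 0, 0, 0, 0], [0, 0, 0, 0, 0, 0], [0, 0, 0, 0, 0, 0], [0, 0, 0, 0, 0, 0], [0, 0, 0, 0, 0, 0], [0, 0, 0, 0, 0, 0]])

```text
time_s: 29.75
position: [0.4476, 0.3368, 0.309]
tool_rot: [[0.951, 0.309, -0.0], [0.309, -0.951, -0.0], [-0.0, 0.0, -1.0]]
ft_force: [-0.0, -0.1, -0.3]
grip_width: -0.0
gripper_force: 0.0
```

>>> jog_arm(targets=[[0, 0, 0, 0, 0, 0], [0, 0, 0, 0, 0, 0], [0, 0, 0, 0, 0, 0], [0, 0, 0, 0, 0, 0], [0, 0, 0, 0, 0, 0], [0, 0, 0, 0, 0, 0], [0, 0, 0, 0, 0, 0], [0, 0, 0, 0, 0, 0]])

```text
time_s: 30.42
position: [0.4476, 0.3368, 0.309]
tool_rot: [[0.951, 0.309, -0.0], [0.309, -0.951, 0.0], [-0.0, -0.0, -1.0]]
ft_force: [1.1, -0.6, -0.1]
grip_width: 0.0001
gripper_force: 0.0
```

>>> jog_arm(targets=[[0, 0, 0, 0, 0, 0], [0, 0, 0, 0, 0, 0], [0, 0, 0, 0, 0, 0], [0, 0, 0, 0, 0, 0], [0, 0, 0, 0, 0, 0], [0, 0, 0, 0, 0, 0], [0, 0, 0, 0, 0, 0], [0, 0, 0, 0, 0, 0]])

```text
time_s: 31.08
position: [0.4476, 0.3368, 0.309]
tool_rot: [[0.951, 0.309, 0.0], [0.309, -0.951, 0.0], [0.0, -0.0, -1.0]]
ft_force: [0.0, 0.0, -0.8]
grip_width: 0.0003
gripper_force: 0.0
```

>>> jog_arm(targets=[[0, 0, 0, 0, 0, 0], [0, 0, 0, 0, 0, 0], [0, 0, 0, 0, 0, 0], [0, 0, 0, 0, 0, 0], [0, 0, 0, 0, 0, 0], [0, 0, 0, 0, 0, 0], [0, 0, 0, 0, 0, 0], [0, 0, 0, 0, 0, 0]])

```text
time_s: 31.75
position: [0.4476, 0.3368, 0.309]
tool_rot: [[0.951, 0.309, 0.0], [0.309, -0.951, 0.0], [0.0, -0.0, -1.0]]
ft_force: [1.3, -0.1, 1.0]
grip_width: -0.0002
gripper_force: 0.0
```

```bash
python3 - <<'E'
from h import *
fine("top"); fine("side"); print(env.observe()["time_s"])
E
```

```text
top 31.75 safe y-dir [82.73 82.87] door y-dir [-7.11 -6.98] rect 83.153 open 89.85
side 31.8 safe y-dir [82.85 82.5 ] door y-dir [-6.48 -6.97] rect 83.064 open 89.4
31.85
```

The hand has been clear for over seven seconds and the door hasn't moved, so I'm handing in.

```bash
python3 -c "
from rig import env
print(env.close_job())"
```

```text
the job is handed in; nothing more can be done
None
```

The door stands at about 89.8° open by camera and stayed still for about seven seconds with nothing touching it; I handed the job in at about 32 s, but the rig gave no verdict and no alarm signal to check.

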